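# Find the stamped crate and push it to dispatch

### The arm

A 6-joint arm with a two-finger parallel gripper is mounted at the origin on the work surface. World frame = base frame: x ahead of the robot, y to its left, z up, the work surface at z = 0. Lengths are in m, angles in rad, forces in N, time in s.
With the tool pointing down it reaches from about 0.35 to 0.875 m from the base axis. Payload 4.2 kg.
Tool frame: the origin (TCP) lies midway between the tips of the shut fingers; the grasp point (between the pads) lies 19 mm behind it; z points along the fingers, y is the direction in which the jaws open and shut (so a half turn about z gives the same grasp; the last joint's range is limited). The gripper opens to 85 mm and grips with 20 to 120 N. Pads are 22 mm wide; open, the fingers measure 114 mm over their backs; the gripper's body (76 mm by 85 mm) begins 54 mm behind the grasp point. The pads swing forward as they close: fully open they stand 13 mm farther back than shut.
Start: joints at [1.59, 0.385, 0.008, 0, -1.194, -0.259], TCP at [0.148, 0.607, 0.231] pointing down, gripper open.
Joint ranges: [-3.14, 3.14], [-1.21, 2.06], [-1.07, 1.41], [-3.16, 2.05], [-2.99, -0.16], [-3.1, 3.1]. Speed limits (rad/s): [2.79, 2.79, 3.14, 3.14, 3.14, 3.14].

### API

Orientations are given as a 3x3 rotation matrix whose columns are the frame's x, y, z axes.
In Python, from plant import telemetry, viewer, manip gives the robot as it stands.
- The arm moves only by the tool carry_out, never from a script. Its argument "series" is text: rows parted by semicolons, each of 5 numbers parted by spaces: the shift along the world's x, y, z in cm, then the turn about the world's z in rad, then the opening in per cent of the stroke, from 0 (shut) to 100 (fully open). In form: x y z roll hand; .... A call has 1 to 5 rows; each row is the pose to reach, as a shift and turn from the pose measured when the call began; what a row does not reach only later rows make up. A row lasts 1/12 s, in which the tool goes at most 41.7 mm and 7.16 degrees, less where a joint would pass 70% of its speed; a pose out of reach is approached as far as the arm can. A call with a gripper value outside its range is refused whole. The fingers move at their own pace and stop on an object; "newtons" is the grip in N (left out, the last holds). Time passes only in rows, so rows that repeat a pose let the fingers close. It gives the time, the measured TCP pose, the force and the opening at its end, in the units of the state.
- telemetry.get_state(): the state, without advancing time (a new reading comes with each control period).
- viewer.snapshot(name): name is "scene" or "top" or "wrist"; returns a dict with "pixels" (400x640x3 uint8, blue, green, red), "z_map" (400x640 float32, m along the optical axis (not along the pixel's ray), 0 where there is no reading), "fovy" (degrees; the focal length in pixels is half the picture's height over the tangent of half this angle, whatever the lens; pixels are square), "cx", "cy" (the principal point, pixels), "k1" (the pictures are not rectified: a ray, as slopes to the right and down, at radius r is drawn at 1 + k1 r^2 times it, then the intrinsics apply), "world_from_camera" (4x4, takes a point from camera to world coordinates); the wrist camera has in their place "tool_from_camera" (4x4, takes a point from camera to tool coordinates, whose origin is the TCP and whose axes are the flange's). Camera axes: x right, y down, z forward; pixel columns grow to the right and rows downward; lengths in m; the calibration is good to about 2 mm. A picture is of the moment at which its call begins: read the wrist's pose just before it.
- manip.close_job(): hands the job in, once; it reports no verdict.
The state is a dict: "t": time; "qpos": joint angles; "qd": joint speeds; "joint_efforts": joint torques, N m; "eef_pos": TCP position; "tcp_rot": TCP orientation; "force": force on the tool from outside, world axes, zero at the start; "moment": the same for the moment, N m; "grip_width": finger opening in m.
Only numpy, scipy, OpenCV 4.12 (cv2) and the standard library are available. Lean on these libraries where they do the work, as an engineer would, in place of code of your own. Each camera call takes 0.05 s, during which the arm holds its last target. There are 200 camera calls.

### The job

Tip both black lidded crates over towards the robot, so that each lies on its side and shows its underside; one of the two is stamped underneath. Then push the stamped crate, lying as it is, over the white line until all of it is in the dispatch lane, and leave the other one lying on its side short of the line. Work by pushing with the fingers, never lift or carry a crate, and leave the module, the nozzle and the jar where they stand.

Things in the scene. Friction and masses are not known exactly. Their poses are not given: they have to be found in the camera images.
- crate_a: Lidded black plastic crate, 64 mm along its x, 96 mm along its y, 104 mm tall, flat-sided, closed (nothing to open), about 0.3 to 0.55 kg; stands upright at the start, its wide faces roughly facing to and from the robot. Origin: centre of its underside; z points from the underside to the lid, x away from the robot. Pushed near the top square on a wide face it tips about the bottom edge on the opposite side rather than slides, and goes over by itself past about 32 degrees.
- crate_b: The other crate, exactly alike in size, weight range and look; same origin and axes.
- crate_a_mid (a point): Centre of crate_a, half-way up (52 mm above its underside).
- crate_b_mid (a point): Centre of crate_b, half-way up.
- crate_a_lid (a point): Centre of the lid's top face of crate_a, 104 mm above its underside.
- crate_b_lid (a point): Centre of the lid's top face of crate_b.
- stamp (a point): Centre of the stamp, a white inked ring 54 mm across with a cross in it, in the middle of the underside of one of the two crates; the other's underside is bare. It cannot be seen while the crate stands.
- lane: Dispatch lane: a flat dark steel strip flush with the bench, 200 mm deep and 800 mm long across the bench, beyond the crates. Its near border is a white taped line 12 mm wide. Origin: middle of the line's near edge, on the bench; x points into the lane (away from the robot), y along the line. At the back, 200 mm from the origin, is a fixed fence 22 mm high.
- lane_mid (a point): Middle of the dispatch lane, 100 mm beyond the line's near edge, on the bench.
- module: Bystander: a loose black potted module with a green board, about 108 x 62 mm, 24 mm high, origin under its centre. Leave alone.
- nozzle: Bystander: a brass dispensing nozzle standing on its foot, 38 mm across, 85 mm tall, origin under its centre. Leave alone.
- jar: Bystander: a grey jar with a black lid, 52 mm across, 75 mm tall, origin under its centre. Leave alone.
There are look-alikes about, which are no part of the job. Leave any orange or pink look-alike of the crate_a alone. What is shaped like the crate_b but pink is not meant.

How it is judged:
By the outcome, as a careful person would: the job done as asked, in the order asked, and still so for the second after the job is handed in, with the robot touching nothing.
It also fails if it takes over 64 s, if anything falls off the work surface, if the arm or the gripper's body presses on something with over 40 N, if the wrist force passes 120 N, or if a joint passes its speed limit or range.

## Working session

There is one attempt and no reset: what is moved stays moved. The work goes in short steps, Python scripts to look and compute and a tool call to move; the robot and the scene stay as the last step left them, time stands still between calls to the robot, and variables do not carry over. Pictures are saved under pics/ and viewed, about 8 in all and at most 12, crops included, and the job is handed in when it is done.

Besides the shell and the picture viewer there is one more tool, called after "Call:" as name(argument=value, ...) on one line, values as JSON. carry_out: Moves the arm, as the interface text tells. Its arguments: {"type":"object","properties":{"series":{"type":"string"},"newtons":{"type":"number"}},"required":["series"]}

```bash
ls; mkdir -p pics
cat > h.py <<'E'
import numpy as np, cv2
from plant import telemetry, viewer, manip
def snap(n,f=None):
    s=telemetry.get_state(); d=viewer.snapshot(n)
    if n=='wrist':
        T=np.eye(4);T[:3,:3]=s['tcp_rot'];T[:3,3]=s['eef_pos'];d['world_from_camera']=T@d['tool_from_camera']
    if f: cv2.imwrite('pics/'+f,d['pixels'])
    return d
def rays(d,uv):
    uv=np.atleast_2d(np.float64(uv));f=200/np.tan(np.radians(d['fovy'])/2)
    K=np.array([[f,0,d['cx']],[0,f,d['cy']],[0,0,1]])
    return cv2.undistortPoints(uv[:,None],K,np.array([d['k1'],0,0,0,0.]))[:,0]
def onplane(d,uv,z):
    r=rays(d,uv);T=d['world_from_camera'];v=np.c_[r,np.ones(len(r))]@T[:3,:3].T
    return T[:3,3]+v*((z-T[2,3])/v[:,2])[:,None]
def cloud(d):
    h,w=d['z_map'].shape;u,v=np.meshgrid(np.arange(w),np.arange(h))
    r=rays(d,np.c_[u.ravel(),v.ravel()]);z=d['z_map'].ravel().astype(float)
    T=d['world_from_camera'];P=np.c_[r*z[:,None],z]@T[:3,:3].T+T[:3,3]
    P[z==0]=np.nan
    return P.reshape(h,w,3)
E
python3 - <<'E'
from h import *
a=snap('scene','scene0.png');b=snap('top','top0.png')
np.set_printoptions(precision=3,suppress=True)
for d in(a,b):print(d['fovy'],d['k1'],d['world_from_camera'][:3])
print(telemetry.get_state())
E
```

```text
pics
54.13798194101373 -0.02901685287068906 [[-0.195  0.683 -0.704  1.152]
 [ 0.981  0.137 -0.139  0.151]
 [ 0.002 -0.717 -0.697  0.712]]
55.61734566649148 -0.037975874223588224 [[-0.003 -0.993  0.122  0.444]
 [-1.     0.    -0.021  0.031]
 [ 0.02  -0.122 -0.992  0.93 ]]
{'t': 0.1, 'qpos': array([ 1.59 ,  0.385,  0.007, -0.   , -1.194, -0.259]), 'qd': array([-0.   , -0.001,  0.001,  0.001, -0.001, -0.001]), 'joint_efforts': array([  0.001, -39.333,  18.893,   4.198,  -0.003,   0.   ]), 'eef_pos': array([0.148, 0.607, 0.23 ]), 'tcp_rot': array([[ 0.971, -0.238, -0.   ],
       [-0.238, -0.971, -0.002],
       [ 0.   ,  0.002, -1.   ]]), 'force': array([ 1.029, -0.063,  0.293]), 'moment': array([-0.008, -0.001,  0.011]), 'grip_width': 0.08551420928416316}
```

View pics/scene0.png

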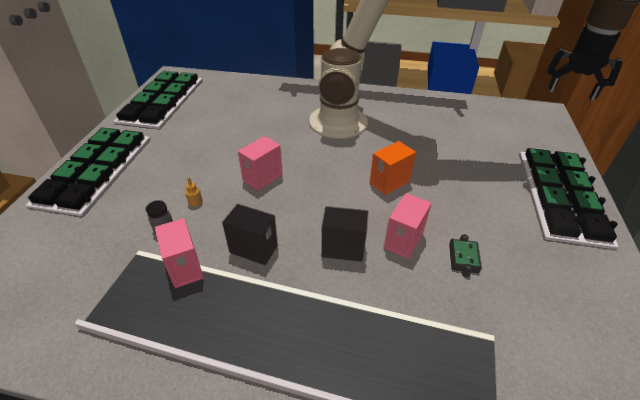

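View pics/top0.png

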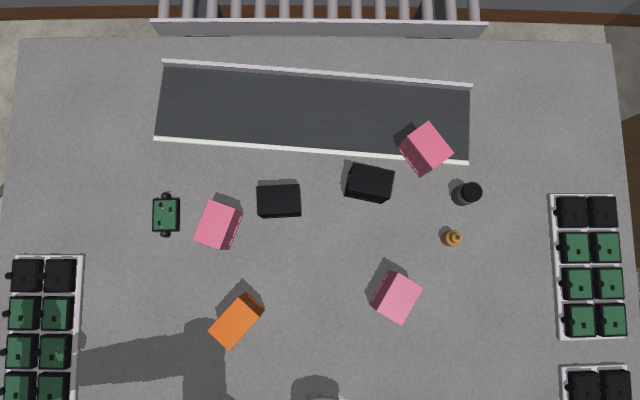

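The scene view shows the two black crates at (251,234) and (345,234), and the top view shows them at (370,182) and (279,200). Look-alikes in the top view are pink at (217,225), (427,147) and (397,298), and orange at (237,320). The module is at (166,214), the nozzle at (453,238) and the jar at (467,192). The lane is the dark strip at the top.

Run:
```python
from h import *
np.set_printoptions(precision=3,suppress=True)
d=snap('top');P=cloud(d);Z=P[...,2];im=d['pixels'].astype(int);hsv=cv2.cvtColor(d['pixels'],cv2.COLOR_BGR2HSV)
print('bench z',np.nanmedian(Z[200:280,290:340]))
dark=(hsv[...,2]<60)
def rect(m,n):
    m=m.astype(np.uint8);k,l,s,c=cv2.connectedComponentsWithStats(m)
    for i in range(1,k):
        if s[i,4]>60:
            q=P[l==i];r=cv2.minAreaRect(q[:,:2].astype(np.float32))
            print(n,c[i].round(),s[i,4],'med',np.nanmedian(q,0),'rect',np.array(r[0]),np.array(r[1]),round(r[2],1))
inn=np.zeros_like(dark);inn[100:340,130:500]=1
rect((np.abs(Z-.104)<.008)&inn,'top104')
rect((Z>.015)&(Z<.035)&inn,'low')
rect((Z>.065)&(Z<.09)&inn,'mid')
# white line edge
w=(im.min(2)>190)&(Z<.02);
pts=np.argwhere(w[130:170,150:475])+[130,150]
q=onplane(d,pts[:,::-1],0);l=cv2.fitLine(q[:,:2].astype(np.float32),cv2.DIST_HUBER,0,.01,.01).ravel();print('line',len(q),l,q[:,1].min(),q[:,1].max())
s=cv2.resize(d['pixels'][130:250,230:470],None,fx=3,fy=3);cv2.imwrite('pics/crop1.png',s)
```

```text
bench z 0.0005104520448978578
top104 [430. 144.] 1219 med [ 0.677 -0.246  0.105] rect [ 0.677 -0.247] [0.097 0.066] 36.1
top104 [371. 180.] 1248 med [ 0.594 -0.111  0.104] rect [ 0.594 -0.112] [0.096 0.065] 78.1
top104 [278. 199.] 1273 med [0.552 0.095 0.104] rect [0.552 0.095] [0.064 0.096] 3.3
top104 [214. 224.] 1334 med [0.497 0.234 0.104] rect [0.497 0.235] [0.065 0.096] 69.6
top104 [399. 299.] 1365 med [ 0.335 -0.165  0.104] rect [ 0.335 -0.166] [0.065 0.096] 58.9
top104 [233. 321.] 1284 med [0.289 0.186 0.104] rect [0.286 0.189] [0.064 0.097] 47.3
low [410. 159.] 115 med [ 0.66  -0.223  0.026] rect [ 0.659 -0.222] [0.095 0.005] 36.6
low [456. 197.] 68 med [ 0.565 -0.33   0.025] rect [ 0.568 -0.335] [0.049 0.02 ] 18.9
low [165. 215.] 935 med [0.524 0.373 0.021] rect [0.525 0.375] [0.108 0.062] 0.3
low [233. 230.] 70 med [0.488 0.207 0.025] rect [0.487 0.206] [0.004 0.094] 69.1
low [380. 288.] 74 med [ 0.349 -0.14   0.025] rect [ 0.35 -0.14] [0.005 0.095] 58.5
mid [416. 155.] 130 med [ 0.661 -0.223  0.075] rect [ 0.659 -0.222] [0.096 0.005] 36.0
mid [472. 191.] 328 med [ 0.574 -0.349  0.075] rect [ 0.573 -0.351] [0.045 0.044] 0.9
mid [229. 230.] 63 med [0.483 0.209 0.072] rect [0.487 0.206] [0.004 0.094] 69.4
mid [384. 290.] 71 med [ 0.349 -0.14   0.073] rect [ 0.351 -0.14 ] [0.004 0.093] 59.0
line 1083 [0.079 0.997 0.693 0.061] -0.37748900237999405 0.4201544237447295
```

View pics/crop1.png

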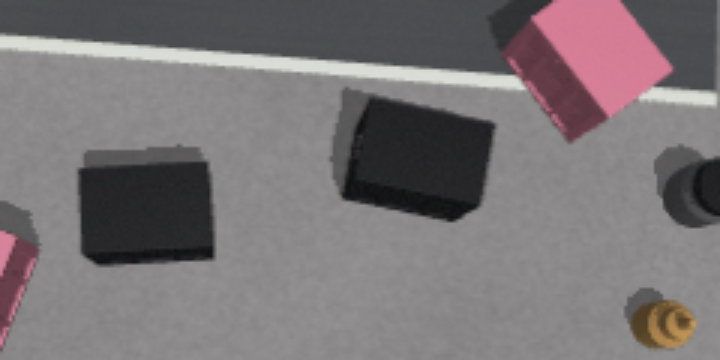

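Only two objects are black and 64×96×104 mm: L at world (0.552, 0.095), yaw +3.3°, and R at (0.594, -0.112), yaw -11.9°. All the others are pink or orange, and the crop confirms this (L about (147,210), R about (420,155)). The line's direction makes the lane's yaw about -4.5°. I start by going behind L at safe height.

Call:
carry_out(series="47.2 -50.8 0 0.3 40; 47.2 -50.8 0 0.3 40; 47.2 -50.8 0 0.3 40; 47.2 -50.8 0 0.3 40; 47.2 -50.8 0 0.3 40", newtons=40)

```text
t: 0.57
eef_pos: [0.2909, 0.4527, 0.2308]
tcp_rot: [[0.998, 0.061, -0.0], [0.061, -0.998, -0.002], [-0.0, 0.002, -1.0]]
force: [-0.2, -1.3, -0.4]
grip_width: 0.0343
```

Call:
carry_out(series="33.1 -35.4 0 0 40; 33.1 -35.4 0 0 40; 33.1 -35.4 0 0 40; 33.1 -35.4 0 0 40; 33.1 -35.4 0 0 40")

```text
t: 0.98
eef_pos: [0.4331, 0.3002, 0.2309]
tcp_rot: [[0.998, 0.061, -0.0], [0.061, -0.998, -0.002], [-0.0, 0.002, -1.0]]
force: [0.3, 0.4, 0.1]
grip_width: 0.0343
```

Call:
carry_out(series="18.5 -20 0 0 40; 18.5 -20 0 0 40; 18.5 -20 0 0 40; 18.5 -20 0 0 40; 18.5 -20 0 0 40")

```text
t: 1.4
eef_pos: [0.5743, 0.1469, 0.2308]
tcp_rot: [[0.998, 0.061, -0.001], [0.061, -0.998, -0.002], [-0.001, 0.002, -1.0]]
force: [1.2, 1.0, -0.2]
grip_width: 0.0344
```

Call:
carry_out(series="5 -4.8 0 0 40; 5 -4.8 0 0 40; 5 -4.8 -4 0 40; 5 -4.8 -8 0 40; 5 -4.8 -12 0 40")

```text
t: 1.82
eef_pos: [0.6246, 0.098, 0.1095]
tcp_rot: [[0.998, 0.059, 0.001], [0.059, -0.998, -0.001], [0.001, 0.001, -1.0]]
force: [0.5, -0.0, -1.5]
grip_width: 0.034
```

Call:
carry_out(series="0 0 -3.5 0 40; 0 0 -3.5 0 40; -0.8 0 -3.5 0 40; -1.6 0 -3.5 0 40; -2.4 0 -3.5 0 40")

```text
t: 2.23
eef_pos: [0.6016, 0.0988, 0.0775]
tcp_rot: [[0.998, 0.06, 0.006], [0.06, -0.998, 0.001], [0.006, -0.0, -1.0]]
force: [0.4, -0.9, -0.1]
grip_width: 0.0343
```

Call:
carry_out(series="-1 -0.05 -0.2 0 40; -2 -0.1 -0.2 0 40; -3 -0.15 -0.2 0 40; -4 -0.2 -0.2 0 40; -4.6 -0.25 -0.2 0 40")

```text
t: 2.65
eef_pos: [0.5559, 0.0972, 0.079]
tcp_rot: [[0.998, 0.061, 0.011], [0.061, -0.998, 0.003], [0.012, -0.002, -1.0]]
force: [-0.2, 0.1, 0.4]
grip_width: 0.0342
```

Call:
carry_out(series="-0.7 0 0 0 40; -1.4 0 0 0 40; -1.8 0 0 0 40; -1.8 0 0 0 40; -1.8 0 0 0 40")

```text
t: 3.07
eef_pos: [0.5378, 0.0973, 0.0791]
tcp_rot: [[0.998, 0.061, 0.012], [0.061, -0.998, 0.003], [0.012, -0.002, -1.0]]
force: [0.8, 0.4, 0.8]
grip_width: 0.0341
```

Call:
carry_out(series="2 0 4 0 40; 4 0 8 0 40; 5 -3 12 -0.12 40; 5 -7 14 -0.24 40; 5 -10 14 -0.26 40")

```text
t: 3.48
eef_pos: [0.5912, -0.0002, 0.2232]
tcp_rot: [[0.98, -0.198, 0.02], [-0.198, -0.98, 0.001], [0.02, -0.005, -1.0]]
force: [1.8, -0.4, -0.3]
grip_width: 0.0345
```

```bash
cat > m.py <<'E'
from h import *
import sys
np.set_printoptions(precision=3,suppress=True)
d=snap('top');P=cloud(d);Z=P[...,2]
inn=np.zeros(Z.shape,bool);inn[60:340,150:475]=1
sat=cv2.cvtColor(d['pixels'],cv2.COLOR_BGR2HSV)
for z0 in(.104,.064):
    m=((np.abs(Z-z0)<.008)&inn&~((sat[...,1]>90)&(sat[...,2]>90))).astype(np.uint8);k,l,s,c=cv2.connectedComponentsWithStats(m)
    for i in range(1,k):
        if s[i,4]>500:
            q=P[l==i];r=cv2.minAreaRect(q[:,:2].astype(np.float32));print(z0,c[i].round(),s[i,4],'rect',np.array(r[0]),np.array(r[1]),round(r[2],1))
            print('  corners',cv2.boxPoints(r).tolist() and cv2.boxPoints(r).round(3).tolist())
e=snap('scene');cv2.imwrite('pics/'+sys.argv[1],np.hstack([cv2.resize(d['pixels'][60:340,150:475],(400,345)),cv2.resize(e['pixels'][130:400,80:480],(400,345))[:345]]))
E
python3 m.py p3.png
```

```text
0.104 [374. 182.] 1037 rect [ 0.594 -0.112] [0.096 0.064] 78.3
  corners [[0.5529999732971191, -0.15199999511241913], [0.6159999966621399, -0.16500000655651093], [0.6349999904632568, -0.07100000232458115], [0.5730000138282776, -0.057999998331069946]]
0.104 [399. 299.] 1325 rect [ 0.335 -0.166] [0.065 0.096] 58.0
  corners [[0.2770000100135803, -0.1679999977350235], [0.35899999737739563, -0.21899999678134918], [0.3930000066757202, -0.16300000250339508], [0.31200000643730164, -0.1120000034570694]]
0.064 [282. 241.] 1941 rect [0.461 0.09 ] [0.104 0.096] 3.4
  corners [[0.40700000524520874, 0.13500000536441803], [0.41200000047683716, 0.03799999877810478], [0.515999972820282, 0.04500000178813934], [0.5109999775886536, 0.14100000262260437]]
```

View pics/p3.png

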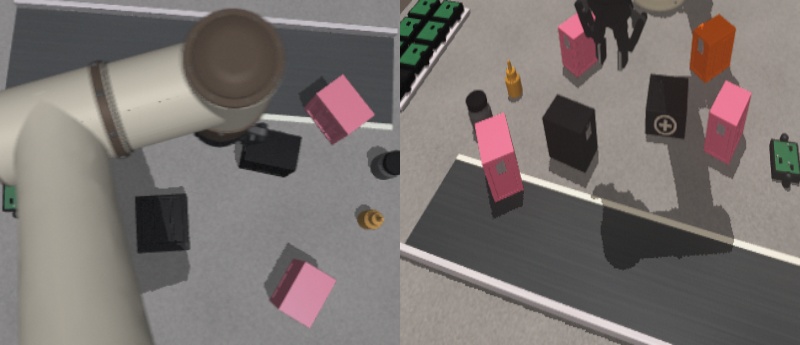

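Views: L now lies at (0.461, 0.090), 64 mm high, and its underside carries the white ring with a cross at (665,125) in the scene half. So L is the stamped crate, and R stands unmoved. Next I tip R.

Call:
carry_out(series="3 -5 0 0 40; 6 -9 0 0 40; 7.4 -12.7 0 0 40; 7.4 -12.7 -2 0 40; 7.4 -12.7 -6 0 40")

```text
t: 4.0
eef_pos: [0.6687, -0.1367, 0.1647]
tcp_rot: [[0.978, -0.207, 0.029], [-0.207, -0.978, -0.003], [0.028, -0.003, -1.0]]
force: [1.3, -0.3, 0.8]
grip_width: 0.034
```

Call:
carry_out(series="0 0 -4 0 40; 0 0 -8 0 40; 0 0 -8.8 0 40; 0 0 -8.8 0 40; -1 0.2 -8.8 0 40")

```text
t: 4.42
eef_pos: [0.6611, -0.135, 0.0774]
tcp_rot: [[0.978, -0.205, 0.031], [-0.205, -0.979, -0.004], [0.031, -0.002, -1.0]]
force: [0.8, 0.0, 0.1]
grip_width: 0.0344
```

Call:
carry_out(series="-0.8 1 0 0 40; -1.8 1.3 0 0 40; -2.8 1.5 0 0 40; -3.8 1.7 0 0 40; -4.8 1.9 0 0 40")

```text
t: 4.83
eef_pos: [0.6167, -0.115, 0.0821]
tcp_rot: [[0.978, -0.203, 0.042], [-0.203, -0.979, -0.005], [0.042, -0.004, -0.999]]
force: [2.0, -0.4, 1.9]
grip_width: 0.0342
```

Call:
carry_out(series="-1 0.2 0 0 40; -2 0.4 0 0 40; -3 0.6 0 0 40; -3.6 0.75 0 0 40; -3.6 0.75 0 0 40")

```text
t: 5.25
eef_pos: [0.5801, -0.1068, 0.0837]
tcp_rot: [[0.978, -0.202, 0.043], [-0.202, -0.979, -0.005], [0.043, -0.004, -0.999]]
force: [-0.3, 0.3, 0.5]
grip_width: 0.0345
```

Call:
carry_out(series="2 -0.4 3 0 40; 2 -0.4 7 0 40; 0 2 11 0 40; -3 5 12 0.12 40; -6 8 12 0.26 40")

```text
t: 5.67
eef_pos: [0.5295, -0.0328, 0.2076]
tcp_rot: [[0.998, 0.046, 0.052], [0.046, -0.999, 0.007], [0.053, -0.005, -0.999]]
force: [1.3, 1.2, 0.5]
grip_width: 0.034
```

Call:
carry_out(series="-3 2.7 0 0.02 40; -6 5.4 0 0.02 40; -9 8.1 0 0.02 40; -12 10.8 0 0.02 40; -15.2 11.4 0 0.02 40")

```text
t: 6.08
eef_pos: [0.3774, 0.0838, 0.2087]
tcp_rot: [[0.996, 0.069, 0.055], [0.068, -0.998, 0.01], [0.056, -0.006, -0.998]]
force: [-0.3, 0.4, 1.0]
grip_width: 0.0343
```

```bash
python3 m.py p4.png
```

```text
0.104 [399. 299.] 1312 rect [ 0.335 -0.166] [0.065 0.096] 58.4
  corners [[0.2770000100135803, -0.16899999976158142], [0.35899999737739563, -0.21899999678134918], [0.3930000066757202, -0.164000004529953], [0.3109999895095825, -0.11400000005960464]]
0.064 [362. 220.] 1888 rect [ 0.51  -0.095] [0.097 0.104] 78.2
  corners [[0.4490000009536743, -0.13199999928474426], [0.5509999990463257, -0.15299999713897705], [0.5709999799728394, -0.057999998331069946], [0.4690000116825104, -0.03700000047683716]]
0.064 [282. 241.] 1939 rect [0.461 0.09 ] [0.104 0.096] 3.3
  corners [[0.40700000524520874, 0.13500000536441803], [0.41200000047683716, 0.039000000804662704], [0.515999972820282, 0.04500000178813934], [0.5109999775886536, 0.14100000262260437]]
```

View pics/p4.png

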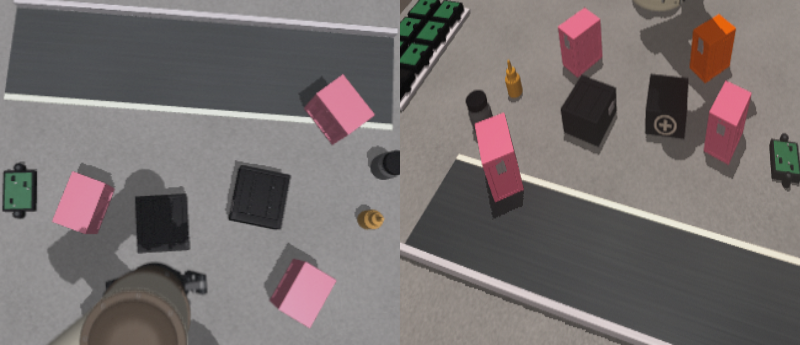

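Both crates lie on their sides. The left one (scene half, (665,125)) has the ring; the right one, at (588,125), has a bare underside. Now I push the stamped one.

Call:
carry_out(series="-1.4 0.2 -4 0 40; -1.4 0.2 -8 0 40; -1.4 0.2 -12 0 40; -1.4 0.2 -16 0 40; -1.4 0.2 -17.4 0 40")

```text
t: 6.6
eef_pos: [0.3587, 0.0826, 0.031]
tcp_rot: [[0.996, 0.071, 0.048], [0.07, -0.997, 0.006], [0.048, -0.002, -0.999]]
force: [-0.5, -1.4, 0.2]
grip_width: 0.034
```

Call:
carry_out(series="0 0 -0.3 0 40; 1 0 -0.3 0 40; 2 0.1 -0.3 0 40; 3 0.2 -0.3 0 40; 4 0.2 -0.3 0 40")

```text
t: 7.02
eef_pos: [0.4014, 0.0856, 0.0295]
tcp_rot: [[0.996, 0.071, 0.051], [0.07, -0.997, 0.008], [0.052, -0.005, -0.999]]
force: [-2.2, 0.1, 0.9]
grip_width: 0.0343
```

Call:
carry_out(series="1.6 0.1 0 0 40; 3.2 0.2 0 0 40; 4.8 0.3 0 0 40; 6.4 0.4 0 0 40; 8 0.5 0 0 40")

```text
t: 7.43
eef_pos: [0.482, 0.0899, 0.0304]
tcp_rot: [[0.996, 0.069, 0.05], [0.069, -0.998, 0.008], [0.05, -0.004, -0.999]]
force: [-3.5, -0.3, 2.7]
grip_width: 0.0344
```

Call:
carry_out(series="1.6 0.1 0 0 40; 3.2 0.2 0 0 40; 4.8 0.3 0 0 40; 6.4 0.4 0 0 40; 8 0.5 0 0 40")

```text
t: 7.85
eef_pos: [0.5628, 0.0941, 0.0313]
tcp_rot: [[0.996, 0.068, 0.049], [0.068, -0.998, 0.008], [0.049, -0.005, -0.999]]
force: [-2.5, 0.0, -0.3]
grip_width: 0.0341
```

```bash
python3 m.py p5.png
```

```text
0.104 [399. 299.] 1322 rect [ 0.335 -0.166] [0.065 0.096] 58.3
  corners [[0.2770000100135803, -0.1679999977350235], [0.35899999737739563, -0.21899999678134918], [0.3930000066757202, -0.16300000250339508], [0.3109999895095825, -0.11299999803304672]]
0.064 [362. 220.] 1892 rect [ 0.51  -0.095] [0.097 0.104] 78.3
  corners [[0.4490000009536743, -0.13099999725818634], [0.5509999990463257, -0.15199999511241913], [0.5709999799728394, -0.057999998331069946], [0.46799999475479126, -0.03700000047683716]]
```

View pics/p5.png

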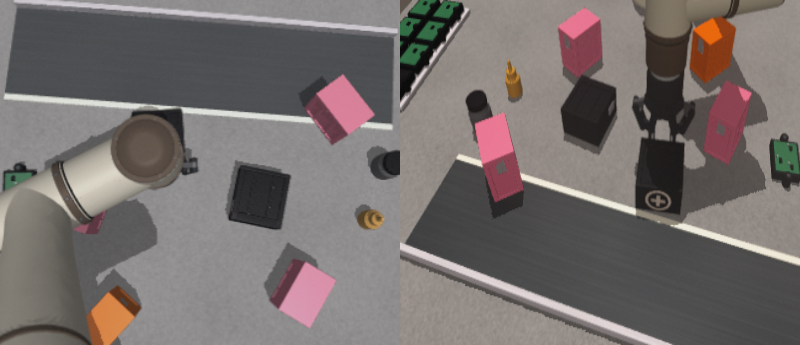

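The stamped crate moves squarely, with its front at the line (scene half, ring at (657,200)). R and the rest have not moved. I carry on another 16 cm.

Call:
carry_out(series="1.6 0.05 0 0 40; 3.2 0.1 0 0 40; 4.8 0.15 0 0 40; 6.4 0.2 0 0 40; 8 0.25 0 0 40")

```text
t: 8.37
eef_pos: [0.6448, 0.097, 0.0321]
tcp_rot: [[0.996, 0.068, 0.052], [0.067, -0.998, 0.009], [0.053, -0.006, -0.999]]
force: [-2.2, 1.2, 0.8]
grip_width: 0.0339
```

Call:
carry_out(series="1.6 0.05 0 0 40; 3.2 0.1 0 0 40; 4.8 0.15 0 0 40; 6.4 0.2 0 0 40; 8 0.25 0 0 40")

```text
t: 8.78
eef_pos: [0.724, 0.099, 0.0324]
tcp_rot: [[0.997, 0.067, 0.05], [0.066, -0.998, 0.009], [0.05, -0.006, -0.999]]
force: [-2.4, 0.0, -0.3]
grip_width: 0.034
```

Call:
carry_out(series="-1 0 0 0 40; -3 0 0 0 40; -6 0 3 0 40; -10 0 8 0 40; -14 0 13 0 40")

```text
t: 9.2
eef_pos: [0.6106, 0.0984, 0.1275]
tcp_rot: [[0.997, 0.066, 0.048], [0.066, -0.998, 0.009], [0.049, -0.006, -0.999]]
force: [0.5, 0.6, 1.4]
grip_width: 0.0343
```

Call:
carry_out(series="-4 0 2 0 40; -8 0 3 0 40; -12 0 3 0 40; -16 0 3 0 40; -16 0 3 0 40")

```text
t: 9.62
eef_pos: [0.442, 0.0954, 0.1571]
tcp_rot: [[0.997, 0.066, 0.043], [0.066, -0.998, 0.008], [0.043, -0.006, -0.999]]
force: [-1.7, 0.5, -0.7]
grip_width: 0.0342
```

```bash
cat >> m.py <<'E'
im=d['pixels'].astype(int);n=np.array([.997,-.079]);o=np.array([.693,.061])
m=((np.abs(Z-.064)<.008)&inn).astype(np.uint8);k,l,s,c=cv2.connectedComponentsWithStats(m)
for i in range(1,k):
    if s[i,4]>500: q=cv2.boxPoints(cv2.minAreaRect(P[l==i][:,:2].astype(np.float32)));print('beyond line centre',((q-o)@n).round(3))
low=((Z>.015)&(Z<.035));low[:,:140]&=True
k,l,s,c=cv2.connectedComponentsWithStats(low[150:260,140:200].astype(np.uint8));print('module',np.nanmedian(P[150:260,140:200][low[150:260,140:200]],0))
j=(Z>.065)&(Z<.09);print('jar',np.nanmedian(P[170:215,455:490][j[170:215,455:490]],0))
E
python3 m.py p6.png
```

```text
0.104 [399. 299.] 1317 rect [ 0.335 -0.166] [0.065 0.096] 58.5
  corners [[0.2770000100135803, -0.16899999976158142], [0.35899999737739563, -0.21899999678134918], [0.3930000066757202, -0.16300000250339508], [0.3109999895095825, -0.11299999803304672]]
0.064 [277. 102.] 1692 rect [0.791 0.103] [0.105 0.096] 4.1
  corners [[0.7360000014305115, 0.1469999998807907], [0.7429999709129333, 0.050999999046325684], [0.847000002861023, 0.05900000035762787], [0.8399999737739563, 0.1550000011920929]]
0.064 [362. 220.] 1892 rect [ 0.51  -0.095] [0.097 0.104] 78.2
  corners [[0.4490000009536743, -0.13099999725818634], [0.5509999990463257, -0.15299999713897705], [0.5709999799728394, -0.057999998331069946], [0.4690000116825104, -0.03700000047683716]]
beyond line centre [0.036 0.05  0.154 0.139]
beyond line centre [-0.228 -0.125 -0.112 -0.216]
module [0.524 0.373 0.021]
jar [ 0.574 -0.349  0.075]
```

View pics/p6.png

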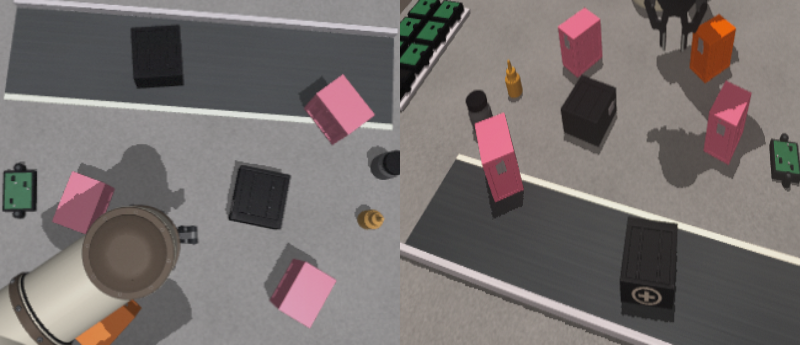

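The stamped crate lies wholly in the lane (top half, (157,57)) with its nearest corner 36 mm past the line's centre. The bare one lies at (260,195), short of the line, and the module and jar have not moved. I'm handing it in.

```bash
python3 -c "
from plant import manip;print(manip.close_job())"
```

```text
the job is handed in; nothing more can be done
None
```

I tipped both black crates over towards the robot. The left one carried the stamp, so I pushed that one, lying on its side, over the white line into the lane. I handed the job in at about 10 s of the 64 s allowed.

- **Stamped crate:** it lies at (0.791, 0.103). Its corners are 36 to 154 mm past the middle of the line, so it clears the line and stops short of the fence. The ring is still visible on its underside.
- **Other crate:** it lies on its side at (0.510, -0.095), with a bare underside. Its nearest corner is 112 mm short of the line.
- **Bystanders:** the module and the jar measured the same as at the start. I checked the nozzle and most of the look-alikes only by eye in the pictures, and none appeared to have moved.
- **Forces:** the readings at the end of each move stayed under about 5 N. The arm touched nothing at hand-in. No check failed or disagreed.

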